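Press a carousel gear home on its splined spindle

ROBOT

A 6-joint arm with a two-finger parallel gripper is mounted at the origin on the work surface. World frame = base frame: x ahead of the robot, y to its left, z up, the work surface at z = 0. Lengths are in m, angles in rad, forces in N, time in s.
With the tool pointing down it reaches from about 0.3 to 0.775 m from the base axis. Payload 14.6 kg.
Tool frame: the origin (TCP) lies at the very end of the fingers, on their centre line; the grasp point (between the pads) lies 19 mm behind it (ctrl.grasp_offset is the distance from the TCP to the grasp point, in m); x points along the fingers, y is the direction in which the jaws open and shut, and the axes are right-handed (so a half turn about x gives the same grasp; the last joint's range is limited). The gripper opens to 94 mm and grips with 3 to 60 N. Pads are 16 mm wide; open, the fingers measure 119 mm over their backs; the gripper's body (75 mm by 177 mm) begins 78 mm behind the grasp point.
Start: joints at [1.244, 0.3, 1.521, -0, 1.321, -0.067], TCP at [0.141, 0.532, 0.205] pointing down, gripper open.
Joint ranges: [-3.03, 3.03], [-0.79, 2.21], [0.23, 2.52], [-1.04, 4.18], [0, 3.07], [-2.55, 2.55]. Speed limits (rad/s): [2.22, 2.22, 2.57, 3.14, 3.14, 3.14].

INTERFACE

Orientations are given as [roll, pitch, yaw] about the fixed x, y, z axes, in that order (R = Rz(yaw) Ry(pitch) Rx(roll)).
In Python, from station import ctrl gives the robot as it stands. The module is installed in compiled form; this text tells all that it offers.
- The arm moves only by the tool send_rows, never from a script. Its argument "rows" is a list that holds one entry, the list of rows, each a list of 4 numbers: the shift along the world's x, y, z in mm, then the turn about the world's z in rad. A call has 1 to 12 rows; each row shifts and turns the commanded pose from where the row before left it; what a row does not reach is not made up. A row lasts 1/10 s, in which the tool goes at most 50 mm and 8.59 degrees, less where a joint would pass 70% of its speed; a pose out of reach is approached as far as the arm can. A call is refused whole if a number of a shift passes 50 or a number of a turn 0.15, either way. A call with a gripper value outside its range is refused whole. "grip" is the gripper's target within -1 to 1 (shut at 1, half-way at 0, fully open at -1), set as the call begins (left out, the last holds). The fingers move at their own pace and stop on an object; "newtons" is the grip in N (left out, the last holds). Time passes only in rows, so rows that do not move let the fingers close. It gives the time, the measured TCP pose, the force and the opening at its end, in the units of the state.
- ctrl.get_obs(): the state, without advancing time (a new reading comes with each control period).
- ctrl.camera(name): name is "side" or "top"; returns (picture, depth): 480x640x3 uint8, red, green, blue; 480x640 float32, m along the optical axis (not along the pixel's ray), 0 where there is no reading.
- ctrl.camera_params(name): a dict with "vertical_fov" (degrees; the focal length in pixels is half the picture's height over the tangent of half this angle, whatever the lens; pixels are square), "cx", "cy" (the principal point, pixels), "cam_to_world" (4x4, takes a point from camera to world coordinates). Camera axes: x right, y up, looking along -z (the intrinsics and any distortion apply to the point x, -y, -z); pixel columns grow to the right and rows downward; lengths in m; the calibration is good to about 2 mm. A picture is of the moment at which its call begins. camera_params takes no time and is no camera call.
- ctrl.hand_in(): hands the job in, once; it reports no verdict.
The state is a dict: "time_s": time; "qpos": joint angles; "joint_vel": joint speeds; "tau": joint torques, N m; "ee_pos": TCP position; "eef_rot": TCP orientation; "force": force on the tool from outside, world axes, zero at the start; "moment": the same for the moment, N m; "grip_width": finger opening in m.
Only numpy, scipy, OpenCV 4.12 (cv2) and the standard library are available. Lean on these libraries where they do the work, as an engineer would, in place of code of your own. Each camera call takes 0.05 s, during which the arm holds its last target.

TASK

We are assembling a wooden ornament carousel at the craft table. Pick up the gear with the cross-shaped bore (the square-hubbed one, not the plain round-bored gear), lift it, turn it so its bore meshes with the cross-shaped spindle of the carousel foot, slide it down over the spindle and press it fully home, so the steel spring plate beneath it is pushed all the way down. Finish while still holding it pressed down there: do not let go, and leave everything else on the table where it is.

Things in the scene. Friction and masses are not known exactly. Their poses are not given: they have to be found in the camera images.
- gear_mid (a point): The gear to fit: pale wood, 16 teeth, 112 mm across, lying flat; rim, teeth and 4 spokes 12 mm thick. In its middle a hub 42 mm square and 50 mm high (from the underside), whose flat sides are what to grip. This point: on the axis, half-way up the hub (25 mm above the underside). z is up; x and y are square to the hub's sides; a quarter turn looks and fits the same. 0.13 to 0.25 kg.
- gear_bore (a point): Centre of the top of that hub (50 mm above the gear's underside), where its cross-shaped bore opens. The bore goes right through: two crossed slots, each 31 mm long and 12 mm wide, running along this point's x and y, parallel to the hub's sides and in line with the spokes.
- spindle_top (a point): Very top of the carousel foot's upright cross-shaped wooden spindle, on its axis, 86.5 mm above the table. Two crossed fins, each 28 mm long and 9 mm thick, run along x and y (a quarter turn looks the same) and up to 82 mm above the table, then taper to roof-like ridges that guide the bore. z is up.
- stand: The carousel foot, fixed to the table: round wooden base 130 mm across and 20 mm high, a short column, a steel spring plate (52 mm across, top 50 mm above the table when free), and the spindle standing up through the plate. Origin under its centre, at table height; axes as the spindle's.
- plate (a joint): How far the steel spring plate is pushed down (m): 0 free, 0.010 fully down on its stop. The spring takes about 4 N to start moving and 10 N fully down; the gear's own weight does not move it. Fully down, the underside of a gear on it is 40 mm above the table.
- plain_gear_mid (a point): The other gear, to be left alone: the same rim, teeth and spokes, but a round hub 44 mm across and 34 mm high with a plain round hole. The point is on its axis 17 mm above its underside.
- spool: A small wooden bobbin, 36 mm across and 40 mm high, standing; origin under its centre. Leave alone.
- brush: A wooden-handled brush, 190 mm long, lying along its x axis. Leave alone.
- jar: A jar 56 mm across and 75 mm high, standing; origin under its centre. Leave alone.
- tin: A steel can 66 mm across and 100 mm high, standing; origin under its centre. Leave alone.
- glue_gun: A black glue gun lying on its side, about 180 by 140 mm and 34 mm high; origin under the middle of its barrel. Leave alone.

How it is judged:
By the outcome, as a careful person would: the job done as asked, in the order asked, and still so for the second after the job is handed in, while the arm keeps its last pose, push and grip.
It also fails if it takes over 45 s, if anything falls off the work surface, if the arm or the gripper's body presses on something with over 40 N, if the wrist force passes 120 N, or if a joint passes its speed limit or range.

## Working session

There is one attempt and no reset: what is moved stays moved. The work goes in short steps, Python scripts to look and compute and a tool call to move; the robot and the scene stay as the last step left them, time stands still between calls to the robot, and variables do not carry over. Pictures are saved under pics/ and viewed, and the job is handed in when it is done.

Besides the shell and the picture viewer there is one more tool, called after "Call:" as a command line: name --argument value ..., lists and objects as JSON in quotes. send_rows: Moves the arm, as the interface text tells. Its arguments: {"type":"object","properties":{"rows":{"type":"array"},"grip":{"type":"number"},"newtons":{"type":"number"}},"required":["rows"]}

```bash
mkdir -p pics
cat > h.py <<'E'
import numpy as np,cv2
from station import ctrl
E
python3 - <<'E'
from h import *
print(ctrl.get_obs(), ctrl.grasp_offset)
for n in("top","side"):
    p,d=ctrl.camera(n); np.savez(n+"0.npz",p=p,d=d); cv2.imwrite(f"pics/{n}0.png",p[:,:,::-1]); print(n,ctrl.camera_params(n))
E
```

```text
{'time_s': 0.0, 'qpos': array([ 1.24438077e+00,  3.00465627e-01,  1.52158093e+00,  4.95887587e-06,
        1.32071126e+00, -6.65871381e-02]), 'joint_vel': array([ 0.00115846,  0.00092855, -0.00067282, -0.00040908,  0.00221978,
       -0.00157338]), 'tau': array([ 1.17201478e-03, -5.31814170e+01, -3.52732337e+01,  7.09321070e-02,
        2.44975177e-02, -7.17519424e-05]), 'ee_pos': array([0.14121237, 0.53128765, 0.2048894 ]), 'eef_rot': array([-1.64150578,  1.56963116, -1.90133543]), 'force': array([ 0.03217512,  0.62714706, -0.36860924]), 'moment': array([0.07772628, 0.04627352, 0.02855013]), 'grip_width': 0.09430692782324737} 0.0188
top {'vertical_fov': 42.65706185298031, 'cx': 319.0473778254236, 'cy': 238.8756542097312, 'cam_to_world': array([[ 0.02624102,  0.99372405, -0.10873782,  0.48320779],
       [-0.99953495,  0.02777242,  0.01259268, -0.00536397],
       [ 0.01553356,  0.1083568 ,  0.9939907 ,  1.43207903],
       [ 0.        ,  0.        ,  0.        ,  1.        ]])}
side {'vertical_fov': 43.95123201759761, 'cx': 320.8501033970502, 'cy': 228.90746665641524, 'cam_to_world': array([[ 0.77719306,  0.36012449, -0.51602452,  0.02963182],
       [-0.62925676,  0.44136139, -0.63971561, -0.74310389],
       [-0.00262396,  0.82189444,  0.56963377,  0.75350749],
       [ 0.        ,  0.        ,  0.        ,  1.        ]])}
```

View pics/top0.png

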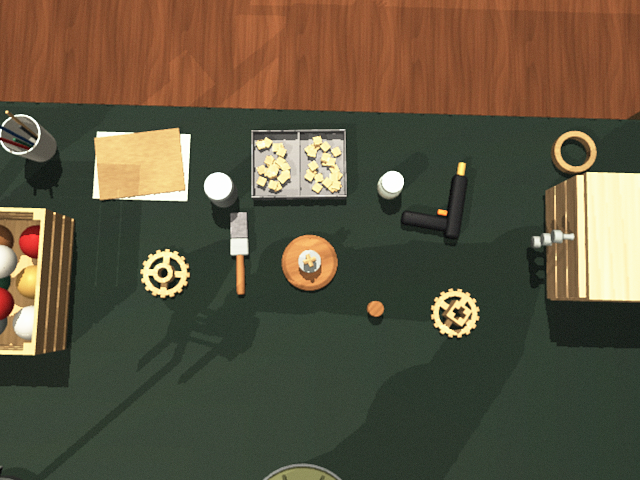

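View pics/side0.png

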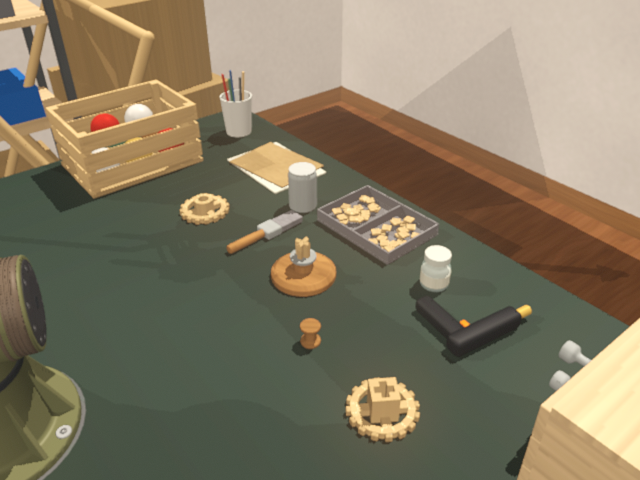

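The top view shows the cross-bored gear at about (455,313), the plain gear at (165,273), the stand at (310,263) and the spool at (376,309). In the side view the gear is at (383,408) and the spindle at (302,250). I'll zoom in on the gear and the spindle and use depth.

```bash
cat >> h.py <<'E'
def K(n):
    c=ctrl.camera_params(n); return c, 240/np.tan(np.radians(c["vertical_fov"]/2))
def w2p(n,P):
    c,f=K(n);T=np.linalg.inv(c["cam_to_world"]);q=T[:3,:3]@np.asarray(P,float)+T[:3,3]
    return np.array([c["cx"]+f*q[0]/-q[2],c["cy"]+f*-q[1]/-q[2]])
def pl(n,u,v,z):
    c,f=K(n);T=c["cam_to_world"];d=T[:3,:3]@np.array([(u-c["cx"])/f,-(v-c["cy"])/f,-1]);o=T[:3,3]
    return o+d*(z-o[2])/d[2]
def cloud(n,d):
    c,f=K(n);T=c["cam_to_world"];v,u=np.mgrid[0:480,0:640];d=d.astype(float)
    q=np.stack([(u-c["cx"])/f*d,-(v-c["cy"])/f*d,-d],-1)
    return q@T[:3,:3].T+T[:3,3]
E
python3 - <<'E'
from h import *
def crop(n,u,v,r,s,name):
    p=np.load(n+"0.npz")["p"][v-r:v+r,u-r:u+r,::-1]
    return cv2.resize(p,None,fx=s,fy=s,interpolation=cv2.INTER_CUBIC)
a=[crop("top",455,313,32,6,''),crop("top",310,263,32,6,'')]
cv2.imwrite("pics/ztop.png",np.hstack(a))
a=[crop("side",383,408,45,4,''),crop("side",302,262,45,4,'')]
cv2.imwrite("pics/zside.png",np.hstack(a))
for n in("top","side"):
    X=cloud(n,np.load(n+"0.npz")["d"]); 
    for nm,(u,v) in dict(g=((455,313),(383,408))[n=="side"],s=((310,263),(302,262))[n=="side"]).items() if 0 else []: pass
    G=(455,313) if n=="top" else (383,395); S=(310,263) if n=="top" else (303,255)
    for nm,(u,v) in (("gear",G),("stand",S)):
        print(n,nm); print((X[v-20:v+21:4,u-20:u+21:4,2]*1000).round().astype(int)); print(X[v,u])
E
```

```text
top gear
[[ 0  1  6 17 10 13 14 11 15 -2 -1]
 [ 7  9 13 13 -1  5  0 13 15 -2  5]
 [12 13 17  1  1 39 50 16  7 12 14]
 [12 12 12 11 39 50 47 55  0 14 13]
 [10  5 -1 18 49  5  2 29 54  8 10]
 [14 -2 10 46 46 49  2 39 51  4 19]
 [16 20  0 20 51 12 45 37 54  7 16]
 [ 4  8  0 14 13 50 53 54 15 13 16]
 [ 8 11 15 10 -2  1 29 -1 13 19 15]
 [-2  1  9 14 14  4 15 14 16  2  3]
 [ 1  1 15 -1 12 11 12 16 13  9 -3]]
[ 0.47590989 -0.33206246  0.04873486]
top stand
[[  17   24   18   21   20   22   19   13   21   21   15]
 [  16   20   27   22   23   21   18   20   23   21   15]
 [  23   21   23   24   55   47   52   22   20   22   24]
 [  15   21   22   50   83   84   52   47   23   22   21]
 [  18   24   23   54 1432   87   85   51   20   20   21]
 [  26   21   23   51   79   86   51   55   18   20   21]
 [  22   21   16   51   51   47   49   52   23   23   12]
 [  23   27   19   16   54   50   52   23   24   24   22]
 [  22   24   21   17   20   23   24   19   17   21   19]
 [  17   27   23   15   27   23   24   25   26   23   12]
 [   4   20   25   22   20   26   25   22   25   19   -1]]
[ 0.576
[... 342 characters left out ...]
 35 34 35 32 34 30 12]
 [12 11 28 29 28 26 23 24 23  3  5]
 [ 1  0 19 18 17 14 16 13 12  2  3]]
[ 0.48727065 -0.32781899  0.01689644]
side stand
[[  1   3   2   0   1   1   1   4   0   2   1]
 [  2   2   4  84 754  87  83   3  -1   2   4]
 [  1   2   3  78  86  84  85   0   2   4   0]
 [  3  -1   2  68  80  73  77  -1   2   2   1]
 [  0   3  53  59  69  65  65  52   2   1   2]
 [ 18  22  49  53  58  56  58  49  51  20  21]
 [ 17  23  52  49  51  52  51  52  18  21  21]
 [ 22  22  20  48  50  51  50  36  22  21  21]
 [ 21  23  21  31  39  36  34  27  19  21  23]
 [ 20  24  21  24  27  27  25  20  22  22  23]
 [ 21  23  21  20  19  21  21  22  22  20  22]]
[ 0.57905383 -0.00665633  0.05579884]
```

View pics/ztop.png

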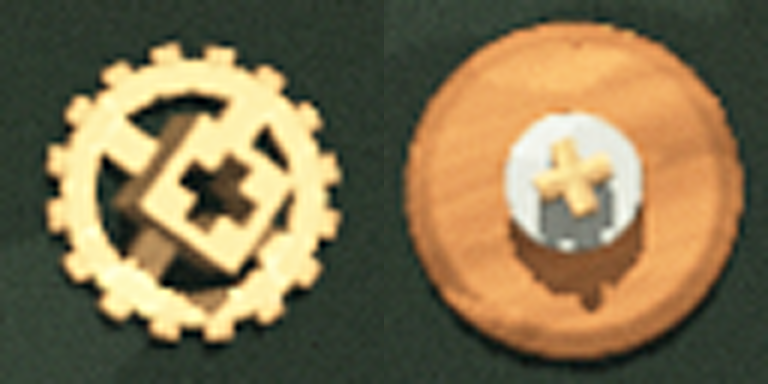

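View pics/zside.png

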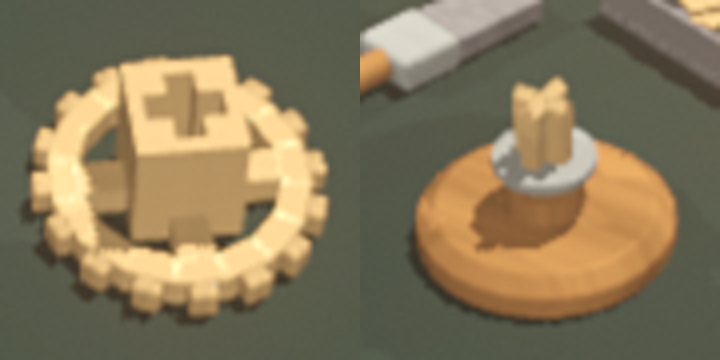

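```bash
cat >> h.py <<'E'
def roi(n,P,r):
    v,u=np.mgrid[0:480,0:640];c=w2p(n,P);return (abs(u-c[0])<r)&(abs(v-c[1])<r)
def pts(n,mask,z):
    v,u=np.nonzero(mask);return np.array([pl(n,a,b,z)[:2] for a,b in zip(u,v)])
def rect(n,mask,z,fill=True):
    m=mask.astype(np.uint8)
    cs,_=cv2.findContours(m,cv2.RETR_EXTERNAL,cv2.CHAIN_APPROX_NONE);c=max(cs,key=cv2.contourArea).reshape(-1,2)
    P=np.array([pl(n,a,b,z)[:2] for a,b in c])*1000
    return P,cv2.minAreaRect(P.astype(np.float32))
E
python3 - <<'E'
from h import *
for n in("top","side"):
    D=np.load(n+"0.npz");X=cloud(n,D["d"]);Z=X[...,2]
    hsv=cv2.cvtColor(D["p"],cv2.COLOR_RGB2HSV)
    r=roi(n,(.477,-.333,.03),45)
    m=r&(Z>.043)&(Z<.06);m=cv2.morphologyEx(m.astype(np.uint8),cv2.MORPH_CLOSE,np.ones((3,3)))
    P,R=rect(n,m,.05);print(n,"hub",R)
    # gear rim silhouette: wood color
    w=r&(hsv[...,1]>60)&(hsv[...,2]>90)&(hsv[...,0]<30)
    P,R=rect(n,w,.009);print(" rim circ",cv2.minEnclosingCircle(P.astype(np.float32)),cv2.fitEllipse(P.astype(np.float32)))
    # stand
    r=roi(n,(.577,-.004,.03),60 if n=="side" else 40)
    s=r&(Z>.076)&(Z<.1); q=pts(n,s,.083)*1000;print(" spin n",s.sum(),"centroid",q.mean(0),cv2.minAreaRect(q.astype(np.float32)))
    q=X[s][:,:2]*1000;print("  3d centroid",np.median(q,0))
    w=r&(Z>.012)&(Z<.1)
    P,R=rect(n,w,.02)
    print(" base",cv2.minEnclosingCircle(P.astype(np.float32)),cv2.fitEllipse(P.astype(np.float32)))
    pm=r&(Z>.045)&(Z<.1)
    P,R=rect(n,pm,.05);print(" plate",cv2.minEnclosingCircle(P.astype(np.float32)),cv2.fitEllipse(P.astype(np.float32)))
E
```

```text
top hub ((477.4927978515625, -340.12261962890625), (44.23635482788086, 43.3148193359375), 56.28327560424805)
 rim circ ((477.0170593261719, -340.6927795410156), 57.626590728759766) ((476.6912841796875, -340.701171875), (108.33878326416016, 108.97219848632812), 178.6071319580078)
 spin n 91 centroid [584.40955528  -2.67644357] ((584.6045532226562, -2.6548385620117188), (24.619123458862305, 24.648805618286133), 65.02960205078125)
  3d centroid [583.56711355  -3.48268129]
 base ((584.3986206054688, -2.653517246246338), 64.29283905029297) ((584.2670288085938, -2.755173921585083), (124.61480712890625, 125.1800765991211), 178.6165008544922)
 plate ((584.6531372070312, -2.7370195388793945), 25.77798080444336) ((584.4669799804688, -2.8605940341949463), (48.448204040527344, 49.84926986694336), 105.71851348876953)
side hub ((473.1094970703125, -340.41650390625), (49.378665924072266, 43.26410675048828), 56.101680755615234)
 rim circ ((477.05780029296875, -336.7093811035156), 63.888729095458984) ((476.0336608886719, -338.8346862792969), (112.97213745117188, 119.42453002929688), 131.15150451660156)
 spin n 128 centroid [580.02018181  -3.13794892] ((580.2772827148438, -2.844482421875), (35.56075668334961, 26.482845306396484), 68.22373962402344)
  3d centroid [579.64321367  -4.85542965]
 base ((591.0577392578125, 11.033384323120117), 89.02500915527344) ((583.9552612304688, 2.3877251148223877), (119.25284576416016, 162.8297882080078), 144.7824249267578)
 plate ((591.9061889648438, 12.91240119934082), 45.336429595947266) ((588.4699096679688, 8.665889739990234), (47.580474853515625, 89.91291046142578), 144.23533630371094)
```

Run:
```python
from h import *
from scipy.spatial.transform import Rotation as Ro
o=ctrl.get_obs();R=Ro.from_euler('xyz',o["eef_rot"]).as_matrix();print(R.round(3),"jaw ang",np.degrees(np.arctan2(R[1,1],R[0,1])),"z ang",np.degrees(np.arctan2(R[1,2],R[0,2])))
for n,c in(("top",(584.4,-2.7)),("side",(580.2,-3))):
    D=np.load(n+"0.npz");Z=cloud(n,D["d"])[...,2]
    s=roi(n,(.58,-.003,.085),15)&(Z>.076)&(Z<.1); q=pts(n,s,.083)*1000
    q=q-q.mean(0);z=q[:,0]+1j*q[:,1]
    for k in(0,1,2,4):print(n,k,np.degrees(np.angle((abs(z)**k*np.exp(4j*np.angle(z))).sum()))/4)
# hub: edges angle + bore harmonic
D=np.load("top0.npz");X=cloud("top",D["d"]);Z=X[...,2]
m=roi("top",(.477,-.34,.05),11);V=D["p"].max(2)
Pz=np.array([[pl("top",u,v,.05)[:2] for u in range(430,481)] for v in range(285,340)])*1000
ang=[]
g=V[285:340,430:481];d=Pz-np.array([477.4,-340.2]);rr=np.hypot(d[...,0],d[...,1]);b=(rr<16)&(g<170)
z=d[b][:,0]+1j*d[b][:,1];z-=z.mean();print("bore",d[b].mean(0),b.sum())
for k in(0,2,4):print(np.degrees(np.angle((abs(z)**k*np.exp(4j*np.angle(z))).sum()))/4)
```

```text
[[-0.     0.257  0.966]
 [-0.001  0.966 -0.257]
 [-1.    -0.001 -0.   ]] jaw ang 75.11295170508504 z ang -14.887052969475896
top 0 23.192453981434657
top 1 21.881533518359625
top 2 21.780708182246638
top 4 21.90524744679594
side 0 21.696992839324356
side 1 21.772916369498674
side 2 21.843578509839485
side 4 22.22993623476998Traceback (most recent call last):
  File "<stdin>", line 12, in <module>
  File "h.py", line 9, in pl
    c,f=K(n);T=c["cam_to_world"];d=T[:3,:3]@np.array([(u-c["cx"])/f,-(v-c["cy"])/f,-1]);o=T[:3,3]
        ~^^^
  File "h.py", line 4, in K
    c=ctrl.camera_params(n); return c, 240/np.tan(np.radians(c["vertical_fov"]/2))
ValueError: time passes only in moves, steps and waits
```

Call:
send_rows --rows '[[[32, -41, 0, 0], [32, -41, 0, 0], [32, -41, 0, 0], [32, -41, 0, 0], [32, -41, 0, 0], [32, -41, 0, 0], [32, -41, 0, 0], [32, -41, 0, 0]]]' --grip -1

```text
time_s: 0.9
ee_pos: [0.3881, 0.2143, 0.2055]
eef_rot: [0.944, 1.571, 0.684]
force: [0.9, 0.4, -0.5]
grip_width: 0.0942
```

Call:
send_rows --rows '[[[7, -46, 0, -0.0275], [7, -46, 0, -0.0275], [7, -46, 0, -0.0275], [7, -46, 0, -0.0275], [7, -46, 0, -0.0275], [7, -46, 0, -0.0275], [7, -46, 0, -0.0275], [7, -46, 0, -0.0275], [7, -46, 0, -0.0275], [7, -46, 0, -0.0275], [7, -46, 0, -0.0275], [3, -37, 0, -0.0275]]]'

```text
time_s: 2.1
ee_pos: [0.4672, -0.3291, 0.2049]
eef_rot: [3.09, 1.57, 2.498]
force: [0.9, -0.4, 0.6]
grip_width: 0.0938
```

```bash
python3 - <<'E'
import re
s=open('h.py').read()
s=s.replace('def K(n):\n    c=ctrl','from functools import lru_cache\n@lru_cache\ndef K(n):\n    c=ctrl')
s+='''
from scipy.spatial.transform import Rotation as Ro
def st():
    o=ctrl.get_obs();R=Ro.from_euler('xyz',o["eef_rot"]).as_matrix()
    print("t",o["time_s"],"tcp",(o["ee_pos"]*1000).round(1),"jaw",np.degrees(np.arctan2(R[1,1],R[0,1])).round(2),"down",R[:,0].round(3),"F",o["force"].round(1),"w",round(o["grip_width"]*1000,1),"q",o["qpos"].round(2))
'''
open('h.py','w').write(s)
E
python3 - <<'E'
from h import *
st()
D=np.load("top0.npz");V=D["p"].max(2)
Pz=np.array([[pl("top",u,v,.05)[:2] for u in range(430,481)] for v in range(285,340)])*1000
g=V[285:340,430:481];d=Pz-np.array([477.4,-340.2]);rr=np.hypot(d[...,0],d[...,1]);b=(rr<16)&(g<170)
z=d[b][:,0]+1j*d[b][:,1];print("bore",d[b].mean(0),b.sum());z-=z.mean()
for k in(0,2,4):print(np.degrees(np.angle((abs(z)**k*np.exp(4j*np.angle(z))).sum()))/4)
for n in("top","side"):
    p,d=ctrl.camera(n);np.savez(n+"1.npz",p=p,d=d);cv2.imwrite(f"pics/{n}1.png",p[:,:,::-1])
E
```

```text
t 2.1 tcp [ 467.2 -329.1  204.9] jaw 56.09 down [-0.001  0.    -1.   ] F [ 0.9 -0.4  0.6] w 93.8 q [-0.68  0.35  1.46 -0.    1.34 -1.66]
bore [-0.34425496  0.07166973] 97
-34.68266127028746
-33.94653299173223
-33.96740014825457
```

Run:
```python
from h import *
st()
```

```text
t 2.2 tcp [ 466.7 -330.2  204.3] jaw 55.96 down [-0.001  0.    -1.   ] F [-0.2  1.5  0.3] w 93.9 q [-0.68  0.35  1.46 -0.    1.34 -1.66]
```

View pics/side1.png

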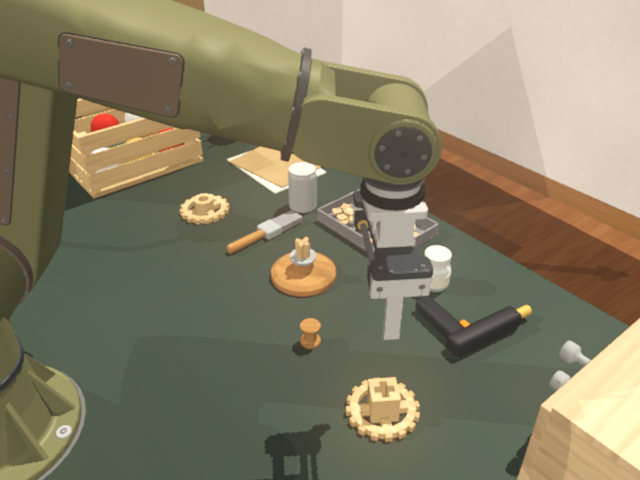

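The side view shows the open gripper above and behind the gear at (383,408). The TCP is short by about (10.5, -10) mm because rows were cut off. I'll correct that and go down part way.

Call:
send_rows --rows '[[[5.5, -5, 0, 0], [5, -5, 0, 0], [0, 0, -40, 0], [0, 0, -40, 0], [0, 0, -35, 0], [0, 0, 0, 0], [0, 0, 0, 0]]]'

```text
time_s: 2.9
ee_pos: [0.4786, -0.3365, 0.0916]
eef_rot: [-0.063, 1.57, -0.652]
force: [0.5, 0.1, 0.9]
grip_width: 0.0938
```

Run:
```python
from h import *
st()
for n in("top","side"):
    p,d=ctrl.camera(n);np.savez(n+"2.npz",p=p,d=d);cv2.imwrite(f"pics/{n}2.png",p[:,:,::-1])
a=cv2.imread("pics/side2.png")[300:460,300:480];cv2.imwrite("pics/side2z.png",cv2.resize(a,None,fx=3,fy=3))
```

```text
t 2.9 tcp [ 478.6 -336.5   91.6] jaw 56.27 down [ 0. -0. -1.] F [0.5 0.1 0.9] w 93.8 q [-0.68  0.49  1.54  0.    1.12 -1.66]
```

View pics/side2z.png

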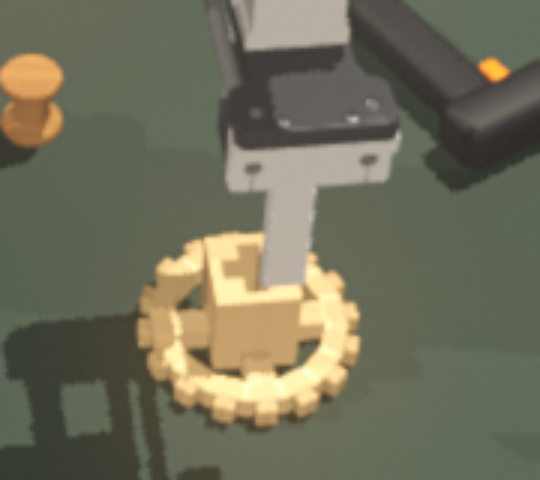

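Run:
```python
from h import *
for i in range(5):
    st(); ctrl.camera("top") if i<3 else 0
```

```text
t 3.0 tcp [ 479.  -337.2   92.9] jaw 56.24 down [ 0.003 -0.002 -1.   ] F [-0.7 -0.1  0.1] w 94.0 q [-0.68  0.49  1.53 -0.    1.12 -1.66]
t 3.05 tcp [ 478.9 -337.2   92.8] jaw 56.23 down [ 0.003 -0.002 -1.   ] F [ 0.  -0.3  0.1] w 94.0 q [-0.68  0.49  1.53  0.    1.11 -1.66]
t 3.1 tcp [ 478.7 -337.2   92.5] jaw 56.22 down [ 0.002 -0.002 -1.   ] F [-0.5  0.3  0.6] w 94.1 q [-0.68  0.49  1.54  0.    1.11 -1.66]
t 3.15 tcp [ 478.5 -337.1   92.1] jaw 56.21 down [ 0.002 -0.002 -1.   ] F [ 0.1  0.1 -0.4] w 94.0 q [-0.68  0.49  1.54  0.    1.11 -1.66]
t 3.15 tcp [ 478.5 -337.1   92.1] jaw 56.21 down [ 0.002 -0.002 -1.   ] F [ 0.1  0.1 -0.4] w 94.0 q [-0.68  0.49  1.54  0.    1.11 -1.66]
```

The finger is above the hub side, as intended. I'll apply a small correction and go down.

Call:
send_rows --rows '[[[-1, -3, -20, 0], [0, 0, -20, 0], [0, 0, -20, 0], [0, 0, -12, 0], [0, 0, 0, 0], [0, 0, 0, 0], [0, 0, 0, 0]]]'

```text
time_s: 3.85
ee_pos: [0.4774, -0.3402, 0.0197]
eef_rot: [-0.098, 1.569, -0.687]
force: [0.8, 0.9, 0.8]
grip_width: 0.094
```

Run:
```python
from h import *
st()
for n in("top","side"):
    p,d=ctrl.camera(n);np.savez(n+"3.npz",p=p,d=d);cv2.imwrite(f"pics/{n}3.png",p[:,:,::-1])
st()
a=cv2.imread("pics/side3.png")[300:460,300:480];b=cv2.imread("pics/top3.png")[250:370,390:520];cv2.imwrite("pics/z3.png",np.hstack([cv2.resize(a,(400,360)),cv2.resize(b,(390,360))]))
```

```text
t 3.85 tcp [ 477.4 -340.2   19.7] jaw 56.21 down [ 0.001 -0.001 -1.   ] F [0.8 0.9 0.8] w 94.0 q [-0.68  0.59  1.57 -0.    0.98 -1.66]
t 3.95 tcp [ 477.3 -340.1   19.4] jaw 56.21 down [ 0.001 -0.001 -1.   ] F [-1.3 -0.2  0.4] w 94.0 q [-0.68  0.59  1.57 -0.    0.98 -1.66]
```

View pics/z3.png

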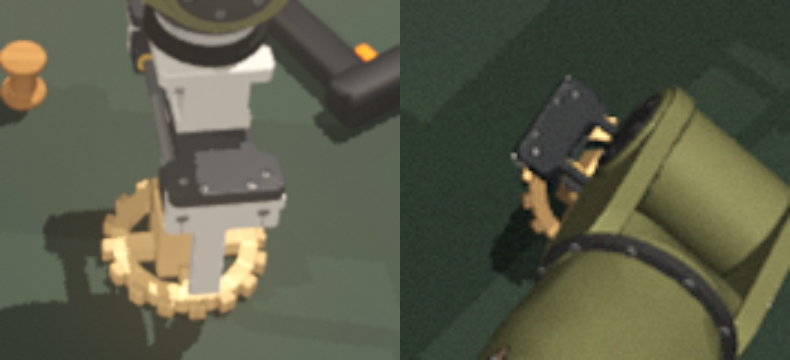

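The fingers straddle the hub at the right height, so I'll close with 50 N.

Call:
send_rows --rows '[[[0, 0, 0, 0], [0, 0, 0, 0], [0, 0, 0, 0], [0, 0, 0, 0], [0, 0, 0, 0], [0, 0, 0, 0], [0, 0, 0, 0], [0, 0, 0, 0]]]' --grip 1 --newtons 50

```text
time_s: 4.75
ee_pos: [0.4769, -0.3398, 0.0184]
eef_rot: [-1.051, 1.571, -1.641]
force: [-0.1, -1.0, -0.5]
grip_width: 0.0416
```

Run:
```python
from h import *
st()
```

```text
t 4.75 tcp [ 476.9 -339.8   18.4] jaw 56.21 down [-0. -0. -1.] F [-0.1 -1.  -0.5] w 41.6 q [-0.68  0.59  1.57 -0.    0.98 -1.66]
```

Call:
send_rows --rows '[[[0, 0, 15, 0], [0, 0, 25, 0], [0, 0, 35, 0], [0, 0, 35, 0], [0, 0, 0, 0], [0, 0, 0, 0]]]'

```text
time_s: 5.35
ee_pos: [0.477, -0.3398, 0.1293]
eef_rot: [-0.079, 1.569, -0.669]
force: [-0.5, 0.5, -3.0]
grip_width: 0.0417
```

Run:
```python
from h import *
st()
for n in("side",):
    p,d=ctrl.camera(n);np.savez(n+"4.npz",p=p,d=d);cv2.imwrite(f"pics/{n}4.png",p[:,:,::-1])
a=cv2.imread("pics/side4.png")[240:440,280:500];cv2.imwrite("pics/z4.png",cv2.resize(a,None,fx=2.5,fy=2.5))
```

```text
t 5.35 tcp [ 477.  -339.8  129.3] jaw 56.21 down [ 0.001 -0.001 -1.   ] F [-0.5  0.5 -3. ] w 41.7 q [-0.68  0.45  1.5   0.    1.19 -1.66]
```

View pics/z4.png

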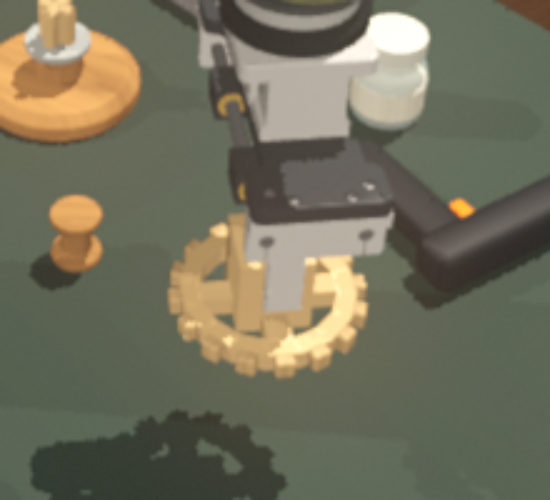

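The gear is held level, with weight -3 N and a 41.7 mm opening. Next I'll carry it over to the spindle and turn it by about -0.60 rad.

Call:
send_rows --rows '[[[9, 28, 0, -0.05], [9, 28, 0, -0.05], [9, 28, 0, -0.05], [9, 28, 0, -0.05], [9, 28, 0, -0.05], [9, 28, 0, -0.05], [9, 28, 0, -0.05], [9, 28, 0, -0.05], [9, 28, 0, -0.05], [9, 28, 0, -0.05], [9, 28, 0, -0.05], [8.5, 29, 0, -0.05]]]'

```text
time_s: 6.6
ee_pos: [0.5839, -0.0016, 0.1269]
eef_rot: [-2.007, 1.568, 3.085]
force: [0.4, -0.8, -2.7]
grip_width: 0.042
```

Call:
send_rows --rows '[[[0, 0, 0, 0], [0, 0, 0, 0], [0, 0, 0, 0], [0, 0, 0, 0], [0, 0, 0, 0]]]'

```text
time_s: 7.1
ee_pos: [0.5842, -0.0035, 0.1284]
eef_rot: [-1.871, 1.571, -3.061]
force: [0.3, 0.6, -1.0]
grip_width: 0.0417
```

Run:
```python
from h import *
st()
for n in("top","side",):
    p,d=ctrl.camera(n);np.savez(n+"5.npz",p=p,d=d);cv2.imwrite(f"pics/{n}5.png",p[:,:,::-1])
st()
a=cv2.imread("pics/side5.png")[140:340,200:400];b=cv2.imread("pics/top5.png")[163:363,210:410];cv2.imwrite("pics/z5.png",np.hstack([cv2.resize(a,None,fx=2,fy=2),cv2.resize(b,None,fx=2,fy=2)]))
```

```text
t 7.1 tcp [584.2  -3.5 128.4] jaw 21.78 down [-0. -0. -1.] F [ 0.3  0.6 -1. ] w 41.7 q [-0.07  0.45  1.51 -0.    1.19 -0.45]
t 7.2 tcp [584.3  -3.2 128.5] jaw 21.8 down [ 0. -0. -1.] F [ 0.5 -0.3 -0.8] w 41.3 q [-0.07  0.45  1.51 -0.    1.19 -0.45]
```

View pics/z5.png

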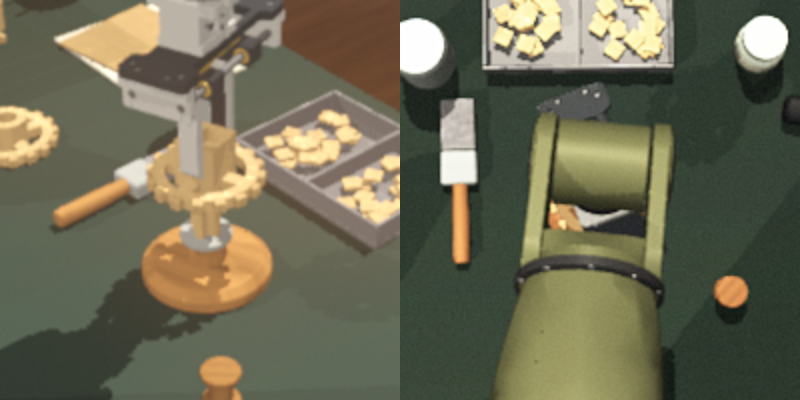

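Run:
```python
from h import *
def f(k,c,zu):
    D=np.load(f"side{k}.npz");X=cloud("side",D["d"]);Z=X[...,2]
    hsv=cv2.cvtColor(D["p"],cv2.COLOR_RGB2HSV)
    wood=(hsv[...,1]>60)&(hsv[...,2]>80)&(hsv[...,0]<30)
    for lo,hi in((7.5,18),(9,17),(6,20)):
        m=(Z>zu+lo/1e3)&(Z<zu+hi/1e3)&(np.hypot(X[...,0]-c[0],X[...,1]-c[1])<.07)&(wood)
        m=cv2.medianBlur(m.astype(np.uint8),3)>0
        q=pts("side",m,zu+.012)*1000
        (x,y),r=cv2.minEnclosingCircle(q.astype(np.float32)); h=cv2.convexHull(q.astype(np.float32));
        print(k,(lo,hi),m.sum(),(round(x,1),round(y,1)),round(r,1),[round(float(t),1) for t in np.ravel(cv2.fitEllipse(h)[0]+cv2.fitEllipse(h)[1])])
f(0,(.477,-.340),0.)
f(4,(.477,-.340),.111)
f(5,(.584,-.003),.110)
```

```text
0 (7.5, 18) 1865 (473.8, -339.8) 57.3 [474.0, -339.6, 112.1, 114.4]
0 (9, 17) 1742 (474.0, -339.2) 57.0 [474.2, -339.3, 112.0, 113.7]
0 (6, 20) 2011 (473.4, -340.2) 57.9 [473.5, -340.0, 112.5, 115.8]
4 (7.5, 18) 1946 (473.1, -339.2) 57.7 [474.0, -339.3, 112.0, 116.4]
4 (9, 17) 1813 (474.0, -338.9) 57.1 [474.5, -339.0, 112.2, 114.0]
4 (6, 20) 2076 (472.6, -339.6) 58.1 [473.5, -339.7, 112.4, 117.4]
5 (7.5, 18) 968 (580.3, -3.3) 59.6 [581.4, -3.5, 111.8, 118.5]
5 (9, 17) 882 (581.5, -2.1) 58.4 [582.2, -2.3, 111.5, 115.0]
5 (6, 20) 1061 (579.8, -3.8) 60.1 [580.9, -3.7, 112.6, 118.8]
```

The offset of the gear in the grip checks out to within about 0.5 mm. The target is (584.4,-2.7) and the jaw angle is 21.8°. I'll go down slowly and watch the force.

Call:
send_rows --rows '[[[0, 0.5, -10, 0], [0, 0, -10, 0], [0, 0, -5, 0], [0, 0, -4, 0], [0, 0, -4, 0], [0, 0, 0, 0], [0, 0, 0, 0]]]'

```text
time_s: 7.9
ee_pos: [0.5845, -0.0023, 0.0956]
eef_rot: [1.172, 1.571, -0.017]
force: [-0.3, -0.3, -2.5]
grip_width: 0.0417
```

Run:
```python
from h import *
st()
```

```text
t 7.9 tcp [584.5  -2.3  95.6] jaw 21.83 down [ 0. -0. -1.] F [-0.3 -0.3 -2.5] w 41.7 q [-0.07  0.48  1.53  0.    1.12 -0.45]
```

The underside is at about 77 mm, below the full-section top at 82 mm, and there's no contact force, so the bore is engaged.

Call:
send_rows --rows '[[[0, 0, -6, 0], [0, 0, -6, 0], [0, 0, -6, 0], [0, 0, -5, 0], [0, 0, 0, 0], [0, 0, 0, 0]]]'

```text
time_s: 8.5
ee_pos: [0.5845, -0.0023, 0.0724]
eef_rot: [0.808, 1.571, -0.382]
force: [-0.9, 0.5, -1.9]
grip_width: 0.0416
```

Call:
send_rows --rows '[[[0, 0, -3, 0], [0, 0, -3, 0], [0, 0, -3, 0], [0, 0, -1, 0], [0, 0, 0, 0], [0, 0, 0, 0], [0, 0, 0, 0]]]'

```text
time_s: 9.2
ee_pos: [0.5846, -0.0023, 0.0627]
eef_rot: [1.027, 1.57, -0.163]
force: [-2.8, -0.5, 6.3]
grip_width: 0.0416
```

Run:
```python
from h import *
st()
for n in("side",):
    p,d=ctrl.camera(n);np.savez(n+"6.npz",p=p,d=d);cv2.imwrite(f"pics/{n}6.png",p[:,:,::-1])
st()
a=cv2.imread("pics/side6.png")[170:330,220:400];cv2.imwrite("pics/z6.png",cv2.resize(a,None,fx=3.5,fy=3.5))
```

```text
t 9.2 tcp [584.6  -2.3  62.7] jaw 21.83 down [ 0.001 -0.    -1.   ] F [-2.8 -0.5  6.3] w 41.6 q [-0.07  0.53  1.56 -0.    1.06 -0.45]
t 9.25 tcp [584.6  -2.4  62.7] jaw 21.83 down [ 0.001 -0.    -1.   ] F [-2.3 -0.6  5.2] w 41.7 q [-0.07  0.53  1.56 -0.    1.06 -0.45]
```

View pics/z6.png

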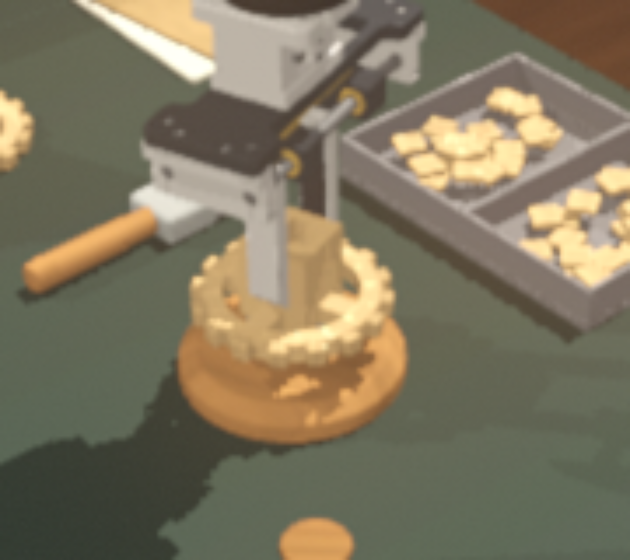

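The gear sits level on the spindle, pressing the plate at about 6 N with the underside near 44 mm. I'll press further.

Call:
send_rows --rows '[[[0, 0, -2, 0], [0, 0, -1.5, 0], [0, 0, 0, 0], [0, 0, 0, 0], [0, 0, 0, 0]]]'

```text
time_s: 9.75
ee_pos: [0.5846, -0.0024, 0.0593]
eef_rot: [0.962, 1.57, -0.228]
force: [-3.5, -1.7, 6.1]
grip_width: 0.0416
```

Call:
send_rows --rows '[[[0, 0, -1, 0], [0, 0, 0, 0], [0, 0, 0, 0], [0, 0, 0, 0]]]'

```text
time_s: 10.15
ee_pos: [0.5846, -0.0024, 0.0584]
eef_rot: [1.0, 1.57, -0.19]
force: [-4.4, -0.9, 7.8]
grip_width: 0.0418
```

Call:
send_rows --rows '[[[0, 0, -1, 0], [0, 0, 0, 0], [0, 0, 0, 0], [0, 0, 0, 0]]]'

```text
time_s: 10.55
ee_pos: [0.5846, -0.0024, 0.0583]
eef_rot: [0.951, 1.57, -0.239]
force: [-9.5, -0.8, 17.6]
grip_width: 0.0411
```

Call:
send_rows --rows '[[[0, 0, -1, 0], [0, 0, 0, 0], [0, 0, 0, 0], [0, 0, 0, 0]]]'

```text
time_s: 10.95
ee_pos: [0.5847, -0.0024, 0.0583]
eef_rot: [0.94, 1.57, -0.25]
force: [-14.2, -1.6, 28.3]
grip_width: 0.0419
```

It reached a hard stop at TCP z 58.3 mm, where 58.4 was predicted. I'll ease the push slightly and check.

Call:
send_rows --rows '[[[0, 0, 0.7, 0], [0, 0, 0, 0], [0, 0, 0, 0], [0, 0, 0, 0], [0, 0, 0, 0], [0, 0, 0, 0]]]'

```text
time_s: 11.55
ee_pos: [0.5846, -0.0024, 0.0583]
eef_rot: [0.945, 1.57, -0.245]
force: [-9.6, -2.0, 20.6]
grip_width: 0.0419
```

Run:
```python
from h import *
st()
for n in("side","top"):
    p,d=ctrl.camera(n);np.savez(n+"7.npz",p=p,d=d);cv2.imwrite(f"pics/{n}7.png",p[:,:,::-1])
st()
D=np.load("side7.npz");X=cloud("side",D["d"]);Z=X[...,2]*1000
m=(np.hypot(X[...,0]-.584,X[...,1]+.003)<.07)
h=np.histogram(Z[m],bins=np.arange(15,110,3));print(list(zip(h[1].astype(int).tolist(),h[0].tolist())))
```

```text
t 11.55 tcp [584.6  -2.4  58.3] jaw 21.83 down [ 0.001 -0.    -1.   ] F [-9.6 -2.  20.6] w 41.9 q [-0.07  0.53  1.56 -0.    1.05 -0.45]
t 11.65 tcp [584.6  -2.4  58.3] jaw 21.83 down [ 0.001 -0.    -1.   ] F [-10.   -1.1  20.8] w 41.4 q [-0.07  0.53  1.56 -0.    1.05 -0.45]
[(15, 224), (18, 416), (21, 306), (24, 12), (27, 0), (30, 0), (33, 0), (36, 2), (39, 25), (42, 83), (45, 113), (48, 195), (51, 521), (54, 182), (57, 22), (60, 33), (63, 28), (66, 27), (69, 37), (72, 37), (75, 37), (78, 37), (81, 48), (84, 56), (87, 73), (90, 118), (93, 38), (96, 27), (99, 32), (102, 23), (105, 39)]
```

View pics/side7.png

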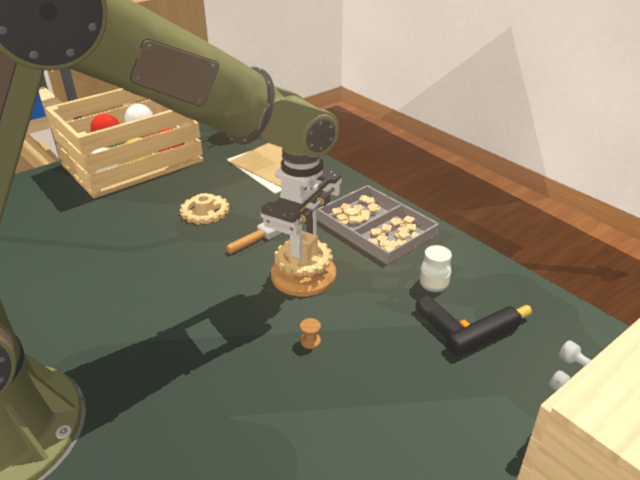

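Depth shows the rim top at about 52 mm and the hub top at about 90 mm, which is fully down (expected 52 and 90). In the side view the gear is at (303,258) on the stand and nothing else has moved.

Run:
```python
from h import *
print(ctrl.hand_in()); st()
```

```text
the job is handed in; nothing more can be done
None
the job is handed in; nothing more can be done
```

The cross-bored gear is on the spindle and pressed fully home. I handed the job in at about 11.7 s with the gripper still holding it down. I gripped it by its hub sides, lifted it about 110 mm, turned it about -34° to match the spindle (fins at about 21.8°) and slid it down.

**Last checks:**
- **Fully down:** the push hit a hard stop with the tool tip at 58.3 mm, against 58.4 mm predicted for the plate fully down. Depth readings put the rim top at about 52 mm and the hub top at about 90 mm, as they should be.
- **Push and grip:** I eased the downward push from 28 N to about 21 N, more than the 10 N the spring needs. The jaw opening read about 41.7 mm on the 42 mm hub, so the gear did not slip.
- **Other objects:** the plain gear, spool, brush, jar and glue gun look unmoved in the side view. The arm hides the tin there, so I did not check it in that last picture.

**Disagreements:**
- **Camera offset:** the side camera placed things about 3 mm lower in x than the top camera. I used the top camera for position and the side one only for relative checks.
- **Sideways force:** about 10 N along x remained while pressing.

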